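# Lift a washed bearing out of the parts pan with tongs

## Robot

A 6-joint arm with a two-finger parallel gripper is mounted at the origin on a cart in front of the work surface, level with it; the furniture and walls round the work are solid. World frame = base frame: x ahead of the robot, y to its left, z up, the work surface at z = 0. Lengths are in mm, angles in rad, forces in N, time in s.
With the tool pointing down it reaches from about 425 to 950 mm from the base axis. Payload 3.5 kg.
Tool frame: the origin (TCP) lies on the centre line of the jaws, within the pads' length; the fingertips stand 22 mm ahead of it and the grasp point (between the pads) lies 3 mm ahead of it (ctrl.finger_overhang is the distance from the TCP to the fingertips, in mm); z points along the fingers, y is the line along which they close (so a half turn about z gives the same grasp; the last joint's range is limited). The gripper opens to 85 mm and grips with 20 to 120 N. Pads are 22 mm wide; open, the fingers measure 114 mm over their backs; the gripper's body (76 mm by 85 mm) begins 54 mm behind the grasp point. The pads swing forward as they close: fully open they stand 13 mm farther back than shut.
Start: joints at [-1.479, 0.286, 1.577, -0, 1.279, -0.15], TCP at [161.654, -655.343, 253.325] pointing down, gripper open.
Joint ranges: [-2.77, 2.77], [-0.9, 2.22], [0.21, 2.48], [-1.53, 4.67], [0.24, 2.81], [-2.84, 2.84]. Speed limits (rad/s): [2.79, 2.79, 3.14, 3.14, 3.14, 3.14].

## Interface

Orientations are given as a unit quaternion [w, x, y, z].
In Python, from rig import ctrl gives the robot as it stands.
- The arm moves only by the shell command python3 -m handwheel 'ROWS' [FORCE]. ROWS is JSON, a list of rows, each an object with "translation": the shift along the tool's x, y, z in m, a list of three; "rot": the turn, a rotation vector about the tool's x, y, z in rad, a list of three; "jaw": the finger opening in m, from 0 to 0.0854. A call has exactly 10 rows; each row is the pose to reach, as a shift and turn from the pose commanded when the call began, along the tool's axes at that moment; what a row does not reach only later rows make up. A row lasts 1/12 s, in which the tool goes at most 41.7 mm and 7.16 degrees, less where a joint would pass 70% of its speed; a pose out of reach is approached as far as the arm can. A call with a gripper value outside its range is refused whole. The fingers move at their own pace and stop on an object; FORCE is the grip in N (left out, the last holds). Time passes only in rows, so rows that repeat a pose let the fingers close, or fill a call up. It gives the time, the measured TCP pose, the force, the opening and the grip force at its end, in the units of the state.
- ctrl.read_state(): the state, without advancing time (a new reading comes with each control period).
- ctrl.camera(name): name is "scene" or "side" or "wrist"; returns a dict with "image" (384x512x3 uint8, red, green, blue), "mtx" (3x3 intrinsics, pixels), "k1" (the pictures are not rectified: a ray, as slopes to the right and down, at radius r is drawn at 1 + k1 r^2 times it, then the intrinsics apply), "eye" and "orientation" of the camera in the world. Camera axes: x right, y down, z forward; pixel columns grow to the right and rows downward; lengths in mm; the calibration is good to about 2 mm. A picture is of the moment at which its call begins. There is no depth.
- ctrl.finish_job(): hands the job in; it is judged then, once.
The state is a dict: "t": time; "joint_positions": joint angles; "dq": joint speeds; "joint_torque": joint torques, N m; "tcp_pos": TCP position; "eef_rot": TCP orientation; "wrist_force": force on the tool from outside, world axes, zero at the start; "ft_torque": the same for the moment, N m; "finger_gap": finger opening in mm; "grasp_force": force on a finger pad.
Only numpy, scipy, OpenCV 4.12 (cv2) and the standard library are available. Lean on these libraries where they do the work, as an engineer would, in place of code of your own. Each camera call takes 0.05 s, during which the arm holds its last target. There are 200 camera calls.

## Task

A spanner has been left lying across the parts pan: lift it off and lay it down flat on the bench, clear of the pan, without dropping it. Then pick up the tongs, close them on the smaller of the two freshly washed bearings in the pan and lift it out, never touching that bearing with the gripper itself. Finish still holding the bearing up in the tongs, clear of everything and at least 10 cm above the bench; leave the bigger bearing, the spark plug, the tape measure and the torch where they lie.

Things in the scene. Friction and masses are not known exactly. Their poses are not given: they have to be found in the camera images.
- parts_pan: shallow steel parts-washing pan, fixed to the bench, 150 (its x) x 210 (its y) mm outside, 26 mm high to the top of its 6 mm rolled rim; walls and floor 3 mm thick; a wire handle stands out 20 mm at each y end. Origin: centre of its underside, on the bench; z up
- spanner: plain steel combination spanner, 28 x 187 x 9 mm, long along its y, lying flat; it lies across the pan from the front rim to the back rim, roughly over the middle, in the way of the tongs; the bench is bare around x 0.44, y -0.27. Origin: centre of its underside. Pinched from above across its shank there, it feels up to 24 mm wide (its x)
- small_bearing: the smaller ball bearing, a steel ring 40 mm across, 12 mm high, about 65 g, lying flat on the pan's floor to the left or right. Origin: centre of its underside
- big_bearing: the bigger ball bearing, 52 mm across, 16 mm high, lying flat on the pan's floor on the other side, about 90 mm away; stays where it is. Origin: centre of its underside
- spark_plug: spark plug 23 x 82 x 20 mm, long along its y, lying on the pan's floor along the back wall; stays where it is. Origin: centre of its underside
- tongs: cranked steel spring tongs, 225 mm long, 57 high, 78 wide over the jaws, 0.11 kg, lying on tail and jaws left of the pan. Origin: level with their underside, under the middle of the grips, midway between the arms; x from tail (-107 mm) to jaws, left arm at +y, z up. From x = -30 to +45 mm the arms run level, underside 40 mm up, to pass over the pan's rim; ahead of that they bend down to the jaws
- tongs_left: left (+y) arm of the tongs with its jaw, spring hinged near the tail to close in the tongs' xy plane. Origin: on the hinge axis, at x = -85, y = 0, z = 0 mm of the tongs; its axes are those of the tongs when relaxed and turn about z as it closes
- tongs_right: the right (-y) arm of the tongs with its jaw; origin and axes as for the left arm
- tongs_grip (a point): point midway between the two black rubber grips, 47 mm above the tongs' origin. Grips 20 mm high, flat for 44 mm (tongs' x) between raised ends, 54 mm wide over the flats when relaxed. Squeezed along the tongs' y the jaws close 2.15 mm per mm; the spring resists some 1.2 N per mm. Squeezed by 5 mm the tongs can be carried, jaws open; on the small bearing they are 36 to 41 mm wide; 40 N is plenty
- tongs_jaws (a point): point midway between the jaws, 98 mm ahead of the tongs' origin and 5.5 mm above its level. Jaws: upright V plates, 11 mm high (0 to 11 mm above the origin's level), 37 mm long, that cradle a 40 mm ring; 71 mm apart at the Vs' middle when relaxed, about 57 at their ends. Lowered over the bearing, centred, with the tongs squeezed 5 mm, they have some 8 mm to spare on each side
- tape_rule: yellow tape measure, 38 x 83 x 66 mm, standing on the bench to the left; stays where it is. Origin: centre of its underside
- flashlight: black torch, 33 x 121 x 34 mm, lying on the bench to the left; stays where it is. Origin: centre of its underside
Not all that is in view belongs to the job. Leave any blue or turquoise look-alike of the small_bearing alone.

How it is judged (in metres and radians):
On the way, in this order (a step that is already met when the one before it is completed fails the run):
1. the spanner is off the pan, lying flat on the bench and let go ((x of spanner in the frame of parts_pan above 0.085 m or x of spanner in the frame of parts_pan below -0.085 m or y of spanner in the frame of parts_pan above 0.115 m or y of spanner in the frame of parts_pan below -0.115 m) and (angle between spanner's own z axis and vertical below 0.1 rad or angle between spanner's own z axis and vertical above 3.04 rad) and height (world z) of spanner below 0.015 m and contact force between spanner and the arm below 0.1 N and contact force between spanner and the fingers below 0.1 N), for 0.2 s.
2. both jaws of the tongs press on the small bearing (contact force between each of tongs_left, tongs_right and small_bearing above 0.5 N and contact force between the fingers and tongs above 1 N), for 0.2 s.
At the end, for the whole second after the job is handed in: the small bearing is held still (under 0.03 m/s) between both jaws (over 0.5 N each), underside over 0.10 m above the bench, the tongs held by the gripper and off the pan; the spanner lies flat on the bench (0.1 rad, under 15 mm), let go, its middle over 10 mm outside the pan (all of step 1 and all of step 2 and height (world z) of small_bearing above 0.1 m and distance between small_bearing and tongs_jaws below 0.025 m and height (world z) of tongs_jaws above 0.09 m and contact force between small_bearing and the fingers below 0.1 N and contact force between small_bearing and the arm below 0.1 N and contact force between tongs and parts_pan below 0.1 N and linear speed of small_bearing below 0.03 m/s); the arm keeps its last pose, push and grip.
It fails at once if the gripper or arm touches the small bearing (contact force between small_bearing and the fingers above 0.3 N or contact force between small_bearing and the arm above 0.3 N).
It fails at once if the bigger bearing or the spark plug is moved by more than 15 mm (distance of any of big_bearing, spark_plug from where it was at the start of the episode above 0.015 m).
It fails at once if the tape measure or the torch is moved by more than 25 mm (distance of any of tape_rule, flashlight from where it was at the start of the episode above 0.025 m).
It fails at once if the spanner is dropped or thrown down instead of being laid down (linear speed of spanner above 0.55 m/s and contact force between spanner and the fingers below 0.1 N).
It also fails if it takes over 58 s, if anything falls off the work surface, if the arm or the gripper's body presses on something with over 40 N, if the wrist force passes 120 N, or if a joint passes its speed limit or range.

## Working session

There is one attempt and no reset: what is moved stays moved. The work goes in short steps, Python scripts to look and compute and a shell command to move; the robot and the scene stay as the last step left them, time stands still between calls to the robot, and variables do not carry over. Pictures are saved under pics/ and viewed, at most 10 in all, crops included, and the job is handed in when it is done.

```bash
ls; mkdir -p pics
python3 - <<'E'
from rig import ctrl
import cv2
for n in ("scene","side"):
    c=ctrl.camera(n); cv2.imwrite(f"pics/{n}0.png",cv2.resize(c["image"][:,:,::-1],(800,600),interpolation=cv2.INTER_CUBIC))
    print(n,c["mtx"],c["k1"],c["eye"],c["orientation"])
s=ctrl.read_state(); print(s["t"],s["tcp_pos"],s["eef_rot"],s["finger_gap"])
E
```

```text
pics
scene [[416.48416991   0.         254.20422763]
 [  0.         416.48416991 188.1040216 ]
 [  0.           0.           1.        ]] -0.0915459816231396 [-113.23684077 -399.9188394  1107.47326523] [-0.30882072  0.86785074 -0.36696224  0.12962861]
side [[359.47949209   0.         257.34380552]
 [  0.         359.47949209 191.00116486]
 [  0.           0.           1.        ]] 0.017677915356634277 [ 433.1649873  -549.781233    543.59284856] [-0.47617819  0.87858176 -0.02825228  0.02345717]
0.1 [ 161.59923975 -654.80548839  252.07340705] [-1.06770739e-03  9.92699827e-01  1.20606435e-01  1.96612750e-05] 85.72813297117864
```

View pics/scene0.png

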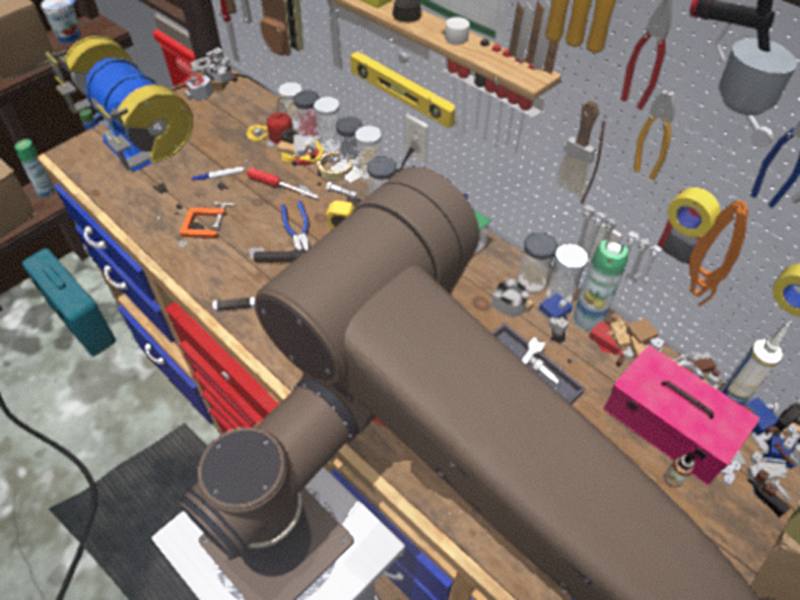

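View pics/side0.png

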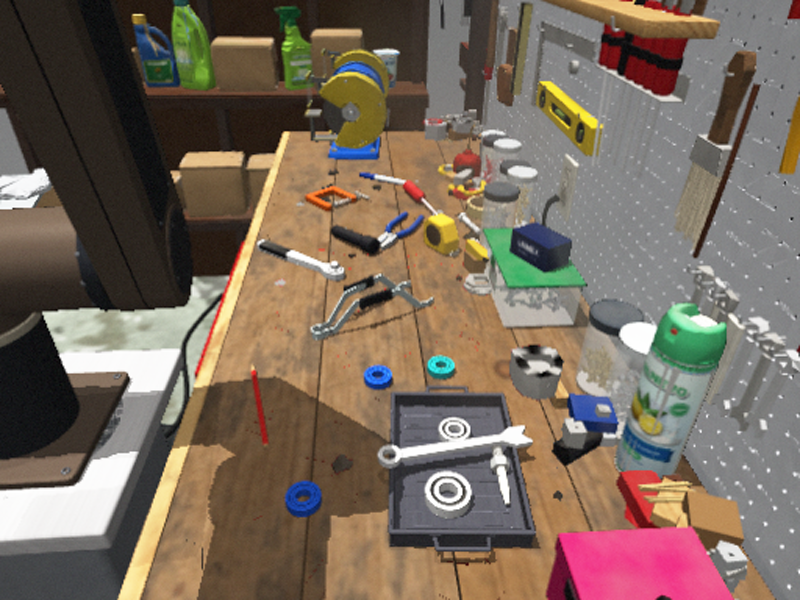

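The side view shows the pan at about (460,470) with the spanner across it from (390,455) to (525,437). The small bearing is at (454,428), the big one at (448,493), the plug at (503,475) and the tongs at about (370,300). The lower torch and tape are further left. I'll enlarge the crops next.

```bash
cat > h.py <<'E'
import numpy as np, cv2
from scipy.spatial.transform import Rotation as R
from rig import ctrl
def rot(q): return R.from_quat([q[1],q[2],q[3],q[0]])
def px2w(c,u,v,z):
    M=c["mtx"]; d=np.array([(u-M[0,2])/M[0,0],(v-M[1,2])/M[1,1]]); 
    s=d.copy()
    for _ in range(20): s=d/(1+c["k1"]*(s@s))
    r=rot(c["orientation"]).apply([s[0],s[1],1]); e=np.array(c["eye"])
    return e+r*(z-e[2])/r[2]
def w2px(c,p):
    q=rot(c["orientation"]).inv().apply(np.array(p,float)-c["eye"]); s=q[:2]/q[2]; s=s*(1+c["k1"]*(s@s))
    return s*c["mtx"][[0,1],[0,1]]+c["mtx"][:2,2]
def crop(c,x0,y0,w,h,f,name):
    cv2.imwrite(name,cv2.resize(c["image"][y0:y0+h,x0:x0+w,::-1],None,fx=f,fy=f,interpolation=cv2.INTER_CUBIC))
E
python3 - <<'E'
from h import *
c=ctrl.camera("side"); import pickle; pickle.dump(c,open("side0.pkl","wb"))
crop(c,190,165,100,60,8,"pics/tongs0.png"); crop(c,235,240,110,115,5,"pics/pan0.png")
E
```

```text
(no output)
```

View pics/tongs0.png

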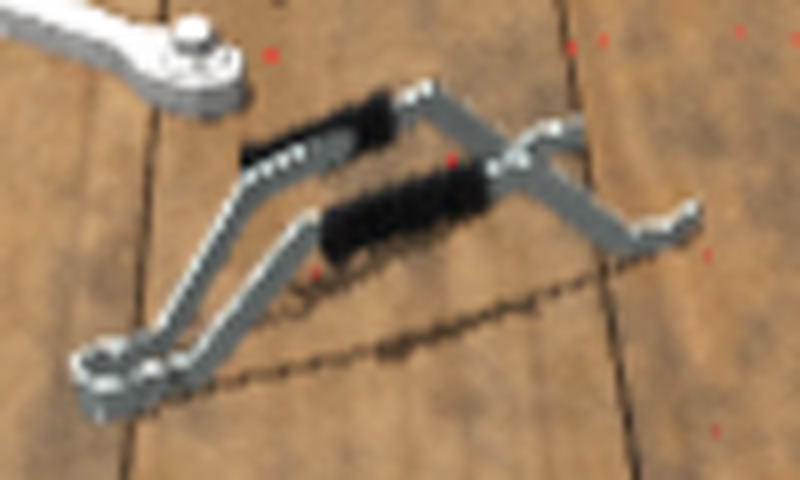

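View pics/pan0.png

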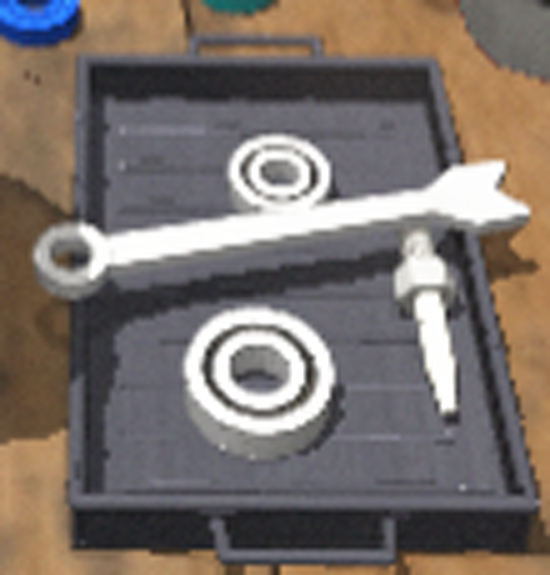

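The tongs point +x, with the tail at crop (90,390), grips centred near (362,172) and jaws at about (540,145) and (660,230). In the pan crop, the spanner's ring is at (68,255), its open end at (490,195), the small bearing's top at (280,172) and the big bearing's top at (262,368).

Run:
```python
from h import *
import pickle; c=pickle.load(open("side0.pkl","rb")); np.set_printoptions(precision=1,suppress=True)
T=lambda u,v,z: px2w(c,190+(u+.5)/8-.5,165+(v+.5)/8-.5,z)
P=lambda u,v,z: px2w(c,235+(u+.5)/5-.5,240+(v+.5)/5-.5,z)
for n,p in [("gripmid",T(362,172,47)),("gripL",T(320,135,47)),("gripR",T(405,212,47)),("jaw",T(600,189,6)),("tail",T(90,385,8)),
 ("panFL",P(80,58,26)),("panBL",P(440,58,26)),("panFR",P(72,500,26)),("panBR",P(535,500,26)),
 ("small",P(280,172,15)),("big",P(262,368,19)),("spanring",P(68,252,35)),("spanopen",P(490,195,35)),("sh1",P(115,248,35)),("sh2",P(420,205,35))]: print(n,p)
```

```text
gripmid [438.7 237.1  47. ]
gripL [425.4 260.6  47. ]
gripR [451.8 212.7  47. ]
jaw [521.4 286.9   6. ]
tail [352.3 178.9   8. ]
panFL [467.   12.8  26. ]
panBL [618.4   4.3  26. ]
panFR [ 452.8 -194.    26. ]
panBR [ 602.2 -203.1   26. ]
small [543.6 -45.8  15. ]
big [ 522.4 -141.6   19. ]
spanring [456.3 -99.4  35. ]
spanopen [617.1 -81.   35. ]
sh1 [473.5 -98.6  35. ]
sh2 [589.5 -84.5  35. ]
```

```bash
cat >> h.py <<'E'
np.set_printoptions(precision=1,suppress=True)
def go(x,y,z,yaw):
    "print shift (m) and z-turn (rad) from the present pose to TCP x,y,z mm, tool down, tool x at yaw deg"
    s=ctrl.read_state(); r=rot(s["eef_rot"])
    t=r.inv().apply(np.array([x,y,z])-s["tcp_pos"])/1000
    a=np.radians(yaw); tgt=R.from_matrix(np.array([[np.cos(a),np.sin(a),0],[np.sin(a),-np.cos(a),0],[0,0,-1]]).T)
    print("t %.1f"%s["t"],"tcp",s["tcp_pos"],"gap %.1f F %.1f"%(s["finger_gap"],s["grasp_force"]),"wf",s["wrist_force"],"ovh",ctrl.finger_overhang)
    print("translation",np.round(t,4),"rot",np.round((r.inv()*tgt).as_rotvec(),3))
E
python3 - <<'E'
from h import *
import pickle; c=pickle.load(open("side0.pkl","rb"))
for u,v in [(378,378),(440,367),(303,499),(255,370),(265,445),(340,272),(440,235),(380,240)]: print(px2w(c,u*.64,v*.64,6))
go(450,-90,250,6.7)
E
```

```text
[450.5  66.    6. ]
[542.9  85.4   6. ]
[ 358.8 -134.3    6. ]
[272.4  93.7   6. ]
[305.7 -51.4   6. ]
[389.9 370.6   6. ]
[598.7 516.4   6. ]
[470.3 498.8   6. ]
t 0.1 tcp [ 161.6 -654.9  252.2] gap 85.4 F 0.0 wf [ 0.2 -0.6 -0.6] ovh 22.0
translation [ 0.4 -0.5  0. ] rot [-0.  -0.   0.1]
```

```bash
P='{"translation":[0.410,-0.480,0.0],"rot":[0,0,0.125],"jaw":0.05}'; echo skip >/dev/null
python3 -m handwheel '[{"translation":[0.04,-0.046,0],"rot":[0,0,0.01],"jaw":0.05},{"translation":[0.08,-0.09,0],"rot":[0,0,0.02],"jaw":0.05},{"translation":[0.12,-0.14,0],"rot":[0,0,0.04],"jaw":0.05},{"translation":[0.16,-0.18,0],"rot":[0,0,0.06],"jaw":0.05},{"translation":[0.2,-0.22,0],"rot":[0,0,0.08],"jaw":0.05},{"translation":[0.24,-0.26,0],"rot":[0,0,0.1],"jaw":0.05},{"translation":[0.28,-0.3,0],"rot":[0,0,0.125],"jaw":0.05},{"translation":[0.32,-0.34,0],"rot":[0,0,0.125],"jaw":0.05},{"translation":[0.36,-0.38,0],"rot":[0,0,0.125],"jaw":0.05},{"translation":[0.4,-0.42,0],"rot":[0,0,0.125],"jaw":0.05}]'
```

```text
t: 0.98
tcp_pos: [365.8, -290.0, 253.2]
eef_rot: [-0.0, 0.998, 0.058, 0.0]
wrist_force: [1.2, -0.2, 0.8]
finger_gap: 49.8
grasp_force: 0.0
```

```bash
sed -i 's/np.round(t,4),"rot",np.round((r.inv()\*tgt).as_rotvec(),3)/[round(float(v),4) for v in t],"rot",[round(float(v),3) for v in (r.inv()*tgt).as_rotvec()]/' h.py; python3 -c "
from h import *
go(465,-90,250,6.7)"
```

```text
t 1.0 tcp [ 365.8 -290.   253.2] gap 49.8 F 0.0 wf [ 1.2 -0.2  0.8] ovh 22.0
translation [0.1218, -0.1872, 0.0032] rot [0.0, -0.0, -0.001]
```

```bash
python3 -m handwheel '[{"translation":[0.03,-0.04,0],"rot":[0,0,0],"jaw":0.05},{"translation":[0.05,-0.08,0],"rot":[0,0,0],"jaw":0.05},{"translation":[0.08,-0.12,0],"rot":[0,0,0],"jaw":0.05},{"translation":[0.1,-0.15,0],"rot":[0,0,0],"jaw":0.05},{"translation":[0.122,-0.187,0],"rot":[0,0,0],"jaw":0.05},{"translation":[0.122,-0.187,0],"rot":[0,0,0],"jaw":0.05},{"translation":[0.122,-0.187,0],"rot":[0,0,0],"jaw":0.05},{"translation":[0.122,-0.187,0],"rot":[0,0,0],"jaw":0.05},{"translation":[0.122,-0.187,0],"rot":[0,0,0],"jaw":0.05},{"translation":[0.122,-0.187,0],"rot":[0,0,0],"jaw":0.05}]'
python3 - <<'E'
from h import *
import pickle
c=ctrl.camera("wrist"); pickle.dump(c,open("w1.pkl","wb")); print(c["eye"],c["k1"])
crop(c,0,0,512,384,1.5625,"pics/w1.png")
E
```

```text
t: 1.82
tcp_pos: [464.3, -93.2, 253.2]
eef_rot: [0.0, 0.998, 0.057, -0.0]
wrist_force: [0.3, -0.0, -0.4]
finger_gap: 49.8
grasp_force: 0.0
[531.1 -85.5 373.8] 0.01538447511398369
```

View pics/w1.png

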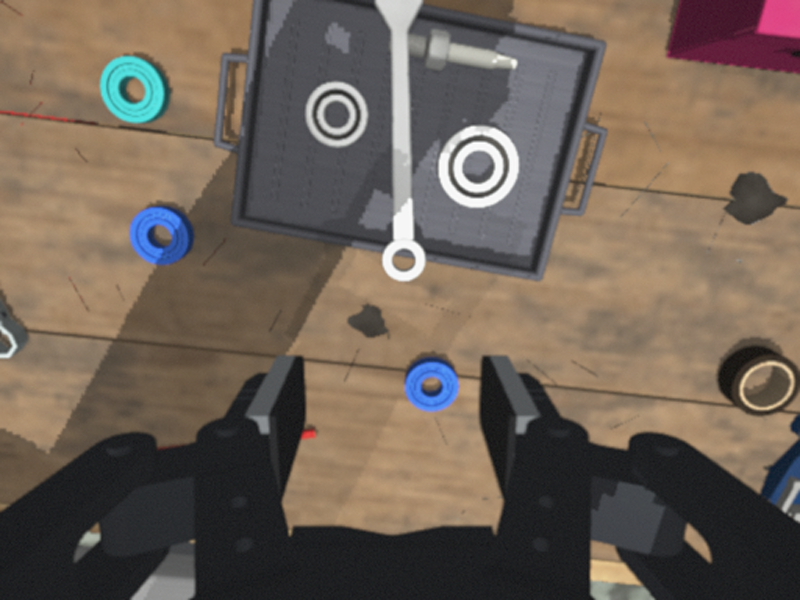

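The wrist view shows the ring at (404,261), the shank up to (400,40), the small bearing at (337,113), the big one at (479,166), and the pan's corners at (236,222), (541,277) and (603,40).

Run:
```python
from h import *
import pickle; c=pickle.load(open("w1.pkl","rb"))
W=lambda u,v,z: px2w(c,(u+.5)/1.5625-.5,(v+.5)/1.5625-.5,z)
for n,p in [("ring",W(404,261,35)),("sh1",W(403,220,35)),("sh2",W(400.5,45,35)),("small",W(337,113,15)),("big",W(479,166,19)),("FL",W(236,222,26)),("FR",W(541,277,26)),("BR",W(603,40,26)),("blue",W(162,236,10)),("turq",W(134,90,10)),("blue2",W(432,384,10))]: print(n,p)
go(536,-90,100,7)
```

```text
ring [ 456.1 -101.8   35. ]
sh1 [482.7 -97.9  35. ]
sh2 [584.5 -84.2  35. ]
small [543.2 -48.4  15. ]
big [ 521.  -143.5   19. ]
FL [467.5  10.5  26. ]
FR [ 453.7 -195.5   26. ]
BR [ 602.1 -204.3   26. ]
blue [449.   65.2  10. ]
turq [542.2  82.5  10. ]
blue2 [ 359.3 -135.1   10. ]
t 1.9 tcp [464.3 -93.3 253.2] gap 50.3 F 0.0 wf [ 0.6 -0.2 -0.3] ovh 22.0
translation [0.0716, 0.0049, 0.1532] rot [0.0, 0.0, -0.008]
```

```bash
python3 -m handwheel '[{"translation":[0.02,0.0,0.035],"rot":[0,0,0],"jaw":0.045},{"translation":[0.04,0.002,0.07],"rot":[0,0,-0.01],"jaw":0.045},{"translation":[0.06,0.005,0.105],"rot":[0,0,-0.015],"jaw":0.045},{"translation":[0.072,0.006,0.135],"rot":[0,0,-0.015],"jaw":0.045},{"translation":[0.072,0.006,0.16],"rot":[0,0,-0.015],"jaw":0.045},{"translation":[0.072,0.006,0.17],"rot":[0,0,-0.015],"jaw":0.045},{"translation":[0.072,0.006,0.17],"rot":[0,0,-0.015],"jaw":0.045},{"translation":[0.072,0.006,0.17],"rot":[0,0,-0.015],"jaw":0.045},{"translation":[0.072,0.006,0.17],"rot":[0,0,-0.015],"jaw":0.045},{"translation":[0.072,0.006,0.17],"rot":[0,0,-0.015],"jaw":0.045}]'
python3 -c "
from h import *
go(537,-91,45.5,7.5)"
```

```text
t: 2.7
tcp_pos: [538.2, -90.5, 85.8]
eef_rot: [0.001, 0.998, 0.066, 0.002]
wrist_force: [-0.2, -0.3, -0.9]
finger_gap: 44.8
grasp_force: 0.0
t 2.7 tcp [538.2 -90.5  85.8] gap 44.8 F 0.0 wf [-0.2 -0.3 -0.9] ovh 22.0
translation [-0.0014, 0.0003, 0.0403] rot [0.002, -0.004, 0.0]
```

```bash
python3 -m handwheel '[{"translation":[0,0,0.02],"rot":[0,0,0],"jaw":0.045},{"translation":[0,0,0.03],"rot":[0,0,0],"jaw":0.045},{"translation":[0,0,0.038],"rot":[0,0,0],"jaw":0.045},{"translation":[0,0,0.038],"rot":[0,0,0],"jaw":0.045},{"translation":[0,0,0.038],"rot":[0,0,0],"jaw":0.035},{"translation":[0,0,0.038],"rot":[0,0,0],"jaw":0.025},{"translation":[0,0,0.038],"rot":[0,0,0],"jaw":0.015},{"translation":[0,0,0.038],"rot":[0,0,0],"jaw":0.0},{"translation":[0,0,0.038],"rot":[0,0,0],"jaw":0.0},{"translation":[0,0,0.038],"rot":[0,0,0],"jaw":0.0}]' 50
python3 -m handwheel '[{"translation":[0,0,0],"rot":[0,0,0],"jaw":0.0},{"translation":[0,0,0],"rot":[0,0,0],"jaw":0.0},{"translation":[0,0,-0.01],"rot":[0,0,0],"jaw":0.0},{"translation":[0,0,-0.02],"rot":[0,0,0],"jaw":0.0},{"translation":[0,0,-0.03],"rot":[0,0,0],"jaw":0.0},{"translation":[0,0,-0.045],"rot":[0,0,0],"jaw":0.0},{"translation":[0,0,-0.06],"rot":[0,0,0],"jaw":0.0},{"translation":[0,0,-0.07],"rot":[0,0,0],"jaw":0.0},{"translation":[0,0,-0.07],"rot":[0,0,0],"jaw":0.0},{"translation":[0,0,-0.07],"rot":[0,0,0],"jaw":0.0}]'
python3 - <<'E'
from h import *
import pickle
c=ctrl.camera("side"); crop(c,225,220,120,130,4.5,"pics/s2.png")
go(440,-270,115,-20)
E
```

```text
t: 3.53
tcp_pos: [537.6, -89.8, 46.3]
eef_rot: [0.0, 0.998, 0.066, 0.001]
wrist_force: [-0.1, 0.8, 4.4]
finger_gap: 18.7
grasp_force: 49.1
t: 4.37
tcp_pos: [537.3, -89.8, 116.2]
eef_rot: [0.0, 0.998, 0.066, 0.001]
wrist_force: [0.1, 0.2, -1.2]
finger_gap: 18.4
grasp_force: 49.1
t 4.4 tcp [536.7 -89.6 115.1] gap 19.0 F 49.1 wf [ 0.2  0.1 -0.9] ovh 22.0
translation [-0.1195, 0.1661, 0.0001] rot [-0.0, 0.0, 0.481]
```

View pics/s2.png

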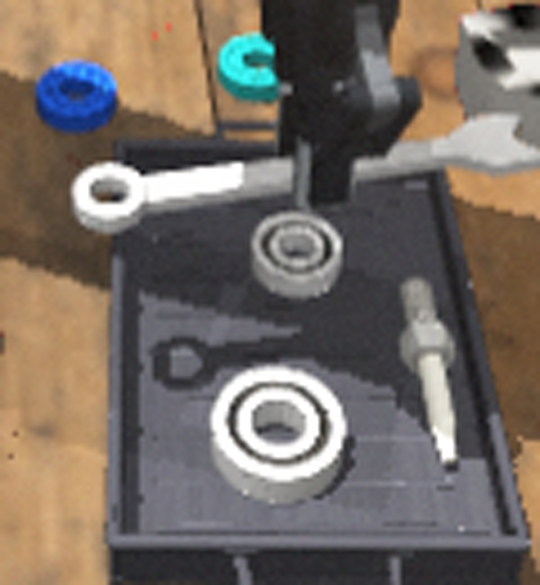

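The spanner is held level at about (105,195) to (500,150), and the bearings are undisturbed. I'll carry it to the bare spot.

```bash
python3 -m handwheel '[{"translation":[-0.01,0.014,0],"rot":[0,0,0.04],"jaw":0.0},{"translation":[-0.024,0.033,0],"rot":[0,0,0.1],"jaw":0.0},{"translation":[-0.04,0.055,0],"rot":[0,0,0.16],"jaw":0.0},{"translation":[-0.055,0.077,0],"rot":[0,0,0.22],"jaw":0.0},{"translation":[-0.071,0.099,0],"rot":[0,0,0.29],"jaw":0.0},{"translation":[-0.087,0.121,0],"rot":[0,0,0.35],"jaw":0.0},{"translation":[-0.103,0.143,0],"rot":[0,0,0.41],"jaw":0.0},{"translation":[-0.114,0.158,0],"rot":[0,0,0.46],"jaw":0.0},{"translation":[-0.12,0.166,0],"rot":[0,0,0.48],"jaw":0.0},{"translation":[-0.12,0.166,0],"rot":[0,0,0.48],"jaw":0.0}]'
python3 -m handwheel '[{"translation":[0,0,0.01],"rot":[0,0,0],"jaw":0.0},{"translation":[0,0,0.02],"rot":[0,0,0],"jaw":0.0},{"translation":[0,0,0.035],"rot":[0,0,0],"jaw":0.0},{"translation":[0,0,0.05],"rot":[0,0,0],"jaw":0.0},{"translation":[0,0,0.06],"rot":[0,0,0],"jaw":0.0},{"translation":[0,0,0.07],"rot":[0,0,0],"jaw":0.0},{"translation":[0,0,0.077],"rot":[0,0,0],"jaw":0.0},{"translation":[0,0,0.082],"rot":[0,0,0],"jaw":0.0},{"translation":[0,0,0.085],"rot":[0,0,0],"jaw":0.0},{"translation":[0,0,0.085],"rot":[0,0,0],"jaw":0.0}]'
python3 -c "
from h import *
go(440,-270,23,-20)"
```

```text
t: 5.25
tcp_pos: [438.7, -271.1, 114.4]
eef_rot: [-0.0, 0.985, -0.174, -0.001]
wrist_force: [-0.1, -0.0, -1.8]
finger_gap: 18.6
grasp_force: 49.1
t: 6.08
tcp_pos: [439.7, -269.8, 29.9]
eef_rot: [-0.0, 0.985, -0.173, -0.0]
wrist_force: [-0.4, 0.8, -1.8]
finger_gap: 18.8
grasp_force: 49.1
t 6.1 tcp [ 439.7 -269.8   29.9] gap 18.8 F 49.1 wf [-0.4  0.8 -1.8] ovh 22.0
translation [0.0003, 0.0001, 0.0069] rot [-0.0, 0.001, 0.001]
```

```bash
python3 -m handwheel '[{"translation":[0,0,0.002],"rot":[0,0,0],"jaw":0.0},{"translation":[0,0,0.004],"rot":[0,0,0],"jaw":0.0},{"translation":[0,0,0.006],"rot":[0,0,0],"jaw":0.0},{"translation":[0,0,0.007],"rot":[0,0,0],"jaw":0.0},{"translation":[0,0,0.007],"rot":[0,0,0],"jaw":0.0},{"translation":[0,0,0.007],"rot":[0,0,0],"jaw":0.0},{"translation":[0,0,0.007],"rot":[0,0,0],"jaw":0.02},{"translation":[0,0,0.007],"rot":[0,0,0],"jaw":0.03},{"translation":[0,0,0.007],"rot":[0,0,0],"jaw":0.045},{"translation":[0,0,0.007],"rot":[0,0,0],"jaw":0.06}]'
python3 -m handwheel '[{"translation":[0,0,0],"rot":[0,0,0],"jaw":0.06},{"translation":[0,0,-0.01],"rot":[0,0,0],"jaw":0.06},{"translation":[0,0,-0.03],"rot":[0,0,0],"jaw":0.07},{"translation":[0,0,-0.06],"rot":[0,0,0],"jaw":0.08},{"translation":[0,0,-0.1],"rot":[0,0,0],"jaw":0.08},{"translation":[0,0,-0.14],"rot":[0,0,0],"jaw":0.08},{"translation":[0,0,-0.18],"rot":[0,0,0],"jaw":0.08},{"translation":[0,0,-0.22],"rot":[0,0,0],"jaw":0.08},{"translation":[0,0,-0.23],"rot":[0,0,0],"jaw":0.08},{"translation":[0,0,-0.23],"rot":[0,0,0],"jaw":0.08}]'
python3 - <<'E'
from h import *
c=ctrl.camera("side"); cv2.imwrite("pics/s3.png",c["image"][150:384,100:400,::-1])
go(470,150,250,31)
E
```

```text
t: 6.92
tcp_pos: [440.0, -270.2, 23.6]
eef_rot: [0.0, 0.985, -0.173, 0.0]
wrist_force: [-0.1, -0.6, -0.1]
finger_gap: 53.1
grasp_force: 0.0
t: 7.75
tcp_pos: [441.5, -271.5, 259.4]
eef_rot: [0.003, 0.985, -0.173, 0.005]
wrist_force: [-0.5, -0.2, 0.2]
finger_gap: 79.9
grasp_force: 0.0
t 7.8 tcp [ 440.4 -270.5  255.7] gap 80.3 F 0.0 wf [ 0.2 -1.2 -0.4] ovh 22.0
translation [-0.1156, -0.4054, 0.0045] rot [0.004, -0.003, -0.889]
```

```bash
python3 -c "
from h import *
go(480,0,260,10)"
```

```text
t 7.8 tcp [ 440.4 -270.5  255.7] gap 80.3 F 0.0 wf [ 0.2 -1.2 -0.4] ovh 22.0
translation [-0.055, -0.2678, -0.005] rot [0.003, -0.004, -0.523]
```

```bash
python3 -m handwheel '[{"translation":[-0.008,-0.04,0],"rot":[0,0,-0.08],"jaw":0.08},{"translation":[-0.016,-0.08,0],"rot":[0,0,-0.16],"jaw":0.08},{"translation":[-0.024,-0.12,0],"rot":[0,0,-0.24],"jaw":0.08},{"translation":[-0.032,-0.16,0],"rot":[0,0,-0.32],"jaw":0.08},{"translation":[-0.04,-0.2,0],"rot":[0,0,-0.4],"jaw":0.08},{"translation":[-0.048,-0.24,0],"rot":[0,0,-0.48],"jaw":0.08},{"translation":[-0.055,-0.268,0],"rot":[0,0,-0.523],"jaw":0.08},{"translation":[-0.055,-0.268,0],"rot":[0,0,-0.523],"jaw":0.08},{"translation":[-0.055,-0.268,0],"rot":[0,0,-0.523],"jaw":0.08},{"translation":[-0.055,-0.268,0],"rot":[0,0,-0.523],"jaw":0.08}]'
python3 -c "
from h import *
go(390,198,265,31)"
```

```text
t: 8.63
tcp_pos: [478.6, 0.6, 251.2]
eef_rot: [-0.0, 0.996, 0.087, -0.002]
wrist_force: [0.1, 0.2, 0.2]
finger_gap: 79.9
grasp_force: 0.0
t 8.6 tcp [478.6   0.6 251.2] gap 79.9 F 0.0 wf [0.1 0.2 0.2] ovh 22.0
translation [-0.0529, -0.2098, -0.0134] rot [-0.002, 0.004, -0.366]
```

```bash
python3 -m handwheel '[{"translation":[-0.01,-0.04,0],"rot":[0,0,-0.07],"jaw":0.08},{"translation":[-0.02,-0.08,0],"rot":[0,0,-0.14],"jaw":0.08},{"translation":[-0.03,-0.12,0],"rot":[0,0,-0.21],"jaw":0.08},{"translation":[-0.04,-0.16,-0.01],"rot":[0,0,-0.28],"jaw":0.08},{"translation":[-0.053,-0.2,-0.013],"rot":[0,0,-0.366],"jaw":0.08},{"translation":[-0.053,-0.21,-0.013],"rot":[0,0,-0.366],"jaw":0.08},{"translation":[-0.053,-0.21,-0.013],"rot":[0,0,-0.366],"jaw":0.08},{"translation":[-0.053,-0.21,-0.013],"rot":[0,0,-0.366],"jaw":0.08},{"translation":[-0.053,-0.21,-0.013],"rot":[0,0,-0.366],"jaw":0.08},{"translation":[-0.053,-0.21,-0.013],"rot":[0,0,-0.366],"jaw":0.08}]'
python3 - <<'E'
from h import *
import pickle
c=ctrl.camera("wrist"); pickle.dump(c,open("w2.pkl","wb")); print(c["eye"])
im=cv2.resize(c["image"],(800,600),interpolation=cv2.INTER_CUBIC)
s=ctrl.camera("side")["image"][240:384,90:330]; im[432+24:,0:240]=s
cv2.imwrite("pics/w2.png",im[:,:,::-1])
E
```

```text
t: 9.47
tcp_pos: [391.5, 196.8, 265.8]
eef_rot: [0.0, 0.964, 0.266, -0.001]
wrist_force: [0.7, -0.6, 0.3]
finger_gap: 80.0
grasp_force: 0.0
[449.1 231.5 386.3]
```

View pics/w2.png

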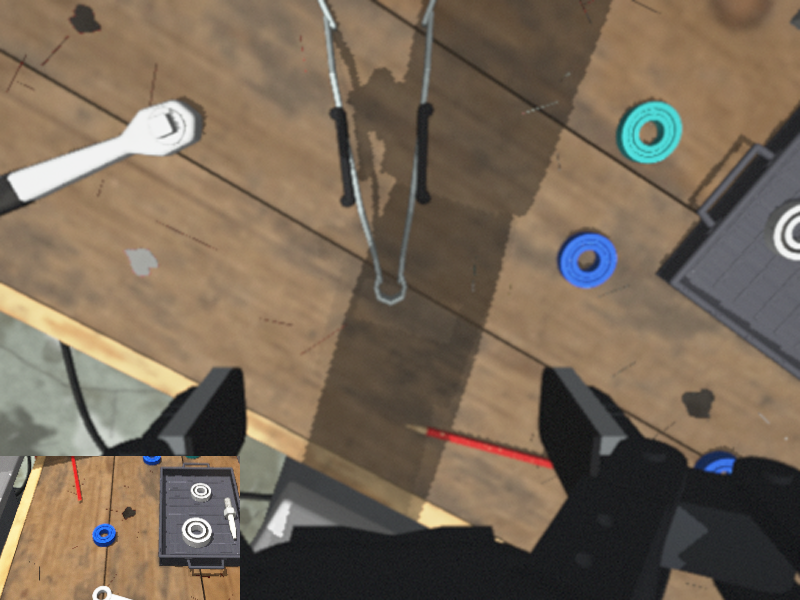

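The tongs' grips show at (341,156) and (425,153) and the tail at (390,300). The inset shows the spanner on the bench in front of the pan. The torch (black handle with a steel head) is well to the left.

Run:
```python
from h import *
import pickle; c=pickle.load(open("w2.pkl","rb"))
W=lambda u,v,z: px2w(c,(u+.5)/1.5625-.5,(v+.5)/1.5625-.5,z)
a=W(341,156,55);b=W(425,153,55);t=W(390,299,5);m=(a+b)/2
# grip ends fit
l=[W(334,107,56),W(348,205,56)]; r=[W(427,103,56),W(424,203,56)]
f=(l[0]+r[0])/2; k=(l[1]+r[1])/2
print(a,b,m,t,np.linalg.norm(a-b),np.linalg.norm((m-t)[:2]))
for d in [m-t,f-k,f-t]: print(np.degrees(np.arctan2(d[1],d[0])))
d=(a-b); print(np.degrees(np.arctan2(d[1],d[0]))-90)
go(*m[:2],110,33)
```

```text
[424.8 253.2  55. ] [452.3 210.4  55. ] [438.6 231.8  55. ] [349.1 173.9   5. ] 50.85666800640898 106.51055791654164
32.87993153872118
33.80078095927631
33.00132171146124
32.75717942890422
t 9.6 tcp [391.4 197.  266. ] gap 80.2 F 0.0 wf [ 0.4  0.3 -0.3] ovh 22.0
translation [0.0585, -0.0056, 0.1559] rot [-0.0, 0.001, -0.038]
```

```bash
python3 -m handwheel '[{"translation":[0.015,-0.001,0.035],"rot":[0,0,-0.01],"jaw":0.08},{"translation":[0.03,-0.003,0.07],"rot":[0,0,-0.02],"jaw":0.08},{"translation":[0.045,-0.005,0.105],"rot":[0,0,-0.03],"jaw":0.08},{"translation":[0.058,-0.006,0.135],"rot":[0,0,-0.038],"jaw":0.08},{"translation":[0.058,-0.006,0.156],"rot":[0,0,-0.038],"jaw":0.08},{"translation":[0.058,-0.006,0.156],"rot":[0,0,-0.038],"jaw":0.08},{"translation":[0.058,-0.006,0.156],"rot":[0,0,-0.038],"jaw":0.08},{"translation":[0.058,-0.006,0.156],"rot":[0,0,-0.038],"jaw":0.08},{"translation":[0.058,-0.006,0.156],"rot":[0,0,-0.038],"jaw":0.08},{"translation":[0.058,-0.006,0.156],"rot":[0,0,-0.038],"jaw":0.08}]'
python3 -c "
from h import *
go(438.6,232.5,50,33)"
```

```text
t: 10.4
tcp_pos: [438.7, 233.4, 112.5]
eef_rot: [0.0, 0.958, 0.285, 0.002]
wrist_force: [-0.3, 0.1, -0.8]
finger_gap: 80.0
grasp_force: 0.0
t 10.4 tcp [438.7 233.4 112.5] gap 80.0 F 0.0 wf [-0.3  0.1 -0.8] ovh 22.0
translation [-0.0008, 0.0006, 0.0625] rot [0.001, -0.004, 0.003]
```

```bash
python3 -m handwheel '[{"translation":[-0.001,0.001,0.02],"rot":[0,0,0],"jaw":0.08},{"translation":[-0.001,0.001,0.04],"rot":[0,0,0],"jaw":0.08},{"translation":[-0.001,0.001,0.055],"rot":[0,0,0],"jaw":0.08},{"translation":[-0.001,0.001,0.061],"rot":[0,0,0],"jaw":0.08},{"translation":[-0.001,0.001,0.061],"rot":[0,0,0],"jaw":0.07},{"translation":[-0.001,0.001,0.061],"rot":[0,0,0],"jaw":0.063},{"translation":[-0.001,0.001,0.061],"rot":[0,0,0],"jaw":0.057},{"translation":[-0.001,0.001,0.061],"rot":[0,0,0],"jaw":0.053},{"translation":[-0.001,0.001,0.061],"rot":[0,0,0],"jaw":0.049},{"translation":[-0.001,0.001,0.061],"rot":[0,0,0],"jaw":0.049}]' 40
python3 -m handwheel '[{"translation":[0,0,0],"rot":[0,0,0],"jaw":0.049},{"translation":[0,0,0],"rot":[0,0,0],"jaw":0.049},{"translation":[0,0,-0.005],"rot":[0,0,0],"jaw":0.049},{"translation":[0,0,-0.012],"rot":[0,0,0],"jaw":0.049},{"translation":[0,0,-0.022],"rot":[0,0,0],"jaw":0.049},{"translation":[0,0,-0.034],"rot":[0,0,0],"jaw":0.049},{"translation":[0,0,-0.048],"rot":[0,0,0],"jaw":0.049},{"translation":[0,0,-0.06],"rot":[0,0,0],"jaw":0.049},{"translation":[0,0,-0.07],"rot":[0,0,0],"jaw":0.049},{"translation":[0,0,-0.07],"rot":[0,0,0],"jaw":0.049}]'
python3 -c "
from h import *
go(455,-6,120,-25)"
```

```text
t: 11.23
tcp_pos: [438.8, 232.4, 51.4]
eef_rot: [-0.0, 0.958, 0.285, 0.002]
wrist_force: [-0.7, -0.6, 6.1]
finger_gap: 49.0
grasp_force: 6.6
t: 12.07
tcp_pos: [438.7, 232.4, 122.3]
eef_rot: [0.0, 0.958, 0.285, 0.003]
wrist_force: [1.3, 0.7, -0.8]
finger_gap: 49.2
grasp_force: 4.9
t 12.1 tcp [438.7 232.4 122.3] gap 49.2 F 4.9 wf [ 1.3  0.7 -0.8] ovh 22.0
translation [-0.1168, 0.2085, 0.002] rot [-0.001, -0.005, 1.015]
```

Run:
```python
from h import *
import pickle; c=pickle.load(open("side0.pkl","rb"))
for u,v in [(497,325),(486,275),(513,385),(530,397),(575,322)]: print(px2w(c,u*.64,v*.64,0))
```

```text
[652.7 194.3   0. ]
[666.5 356.4   0. ]
[644.1  47.    0. ]
[662.   21.1   0. ]
[785.5 196.1   0. ]
```

```bash
python3 -m handwheel '[{"translation":[-0.006,0.011,0],"rot":[0,0,0.05],"jaw":0.049},{"translation":[-0.016,0.028,0],"rot":[0,0,0.13],"jaw":0.049},{"translation":[-0.028,0.05,0],"rot":[0,0,0.23],"jaw":0.049},{"translation":[-0.04,0.072,0],"rot":[0,0,0.33],"jaw":0.049},{"translation":[-0.052,0.094,0],"rot":[0,0,0.43],"jaw":0.049},{"translation":[-0.064,0.116,0],"rot":[0,0,0.53],"jaw":0.049},{"translation":[-0.076,0.138,0],"rot":[0,0,0.63],"jaw":0.049},{"translation":[-0.088,0.16,0],"rot":[0,0,0.73],"jaw":0.049},{"translation":[-0.1,0.18,0],"rot":[0,0,0.83],"jaw":0.049},{"translation":[-0.108,0.194,0],"rot":[0,0,0.92],"jaw":0.049}]'
python3 -m handwheel '[{"translation":[0,0,0],"rot":[0,0,0.05],"jaw":0.049},{"translation":[0,0,0],"rot":[0,0,0.095],"jaw":0.049},{"translation":[0,0,0],"rot":[0,0,0.095],"jaw":0.049},{"translation":[0,0,0],"rot":[0,0,0.095],"jaw":0.049},{"translation":[0,0,0],"rot":[0,0,0.095],"jaw":0.049},{"translation":[0,0,0],"rot":[0,0,0.095],"jaw":0.049},{"translation":[0,0,0],"rot":[0,0,0.095],"jaw":0.049},{"translation":[0,0,0],"rot":[0,0,0.095],"jaw":0.049},{"translation":[0,0,0],"rot":[0,0,0.095],"jaw":0.049},{"translation":[0,0,0],"rot":[0,0,0.095],"jaw":0.049}]'
python3 - <<'E'
from h import *
import pickle
go(454.6,-6,120,-25)
c=ctrl.camera("wrist"); pickle.dump(c,open("w3.pkl","wb"))
s=ctrl.camera("side"); pickle.dump(s,open("s3.pkl","wb"))
a=cv2.resize(c["image"][:230,120:440],(640,460),interpolation=cv2.INTER_CUBIC)
crop(s,190,190,133,100,6,"pics/s3b.png")
im=cv2.resize(c["image"],(800,600),interpolation=cv2.INTER_CUBIC); cv2.imwrite("pics/w3.png",im[:,:,::-1])
E
```

```text
t: 12.9
tcp_pos: [452.5, 8.7, 119.0]
eef_rot: [0.0, 0.985, -0.173, -0.0]
wrist_force: [0.5, -0.9, -1.2]
finger_gap: 49.2
grasp_force: 4.9
t: 13.73
tcp_pos: [452.9, 10.5, 119.4]
eef_rot: [0.0, 0.976, -0.216, 0.0]
wrist_force: [-0.9, -0.7, -0.5]
finger_gap: 49.3
grasp_force: 4.9
t 13.7 tcp [452.9  10.5 119.4] gap 49.3 F 4.9 wf [-0.9 -0.7 -0.5] ovh 22.0
translation [0.0085, 0.0142, -0.0006] rot [-0.0, -0.0, 0.0]
```

View pics/w3.png

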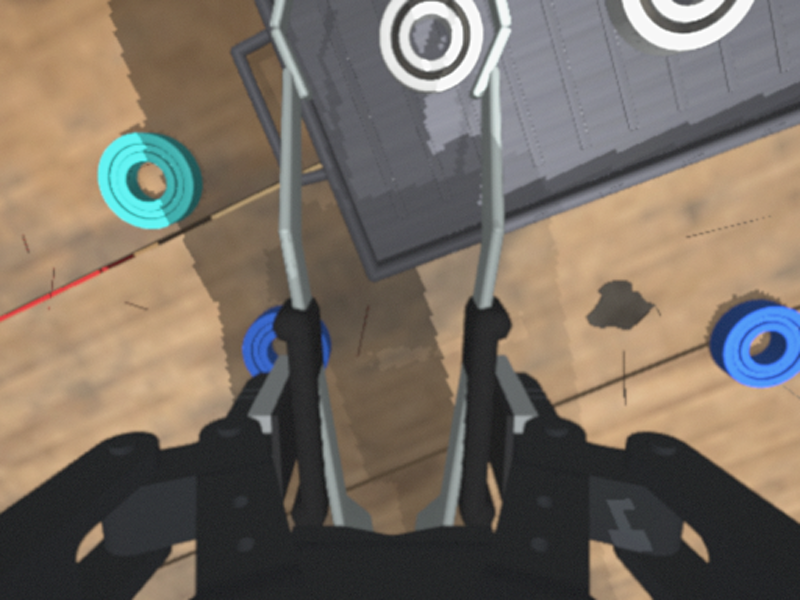

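The jaws' V middles are at (275,28) and (507,27), symmetric about the tool, and the small bearing is ahead at (431,38). The tongs are held squarely.

Run:
```python
from h import *
import pickle; c=pickle.load(open("w3.pkl","rb"))
W=lambda u,v,z: px2w(c,(u+.5)/1.5625-.5,(v+.5)/1.5625-.5,z)
s=ctrl.read_state(); r=rot(s["eef_rot"])
L,Rr=W(275,28,79),W(507,27,79); m=(L+Rr)/2
print("jaw",L,Rr,m,np.linalg.norm(L-Rr),"in tool",r.inv().apply(m-s["tcp_pos"]))
bl,br=W(305,95,79),W(478,95,79); print("rear ends in tool",r.inv().apply((bl+br)/2-s["tcp_pos"]),np.linalg.norm(bl-br))
b=W(431,38,15); print("bearing",b,"pan corner",W(375,278,26)); go(*(s["tcp_pos"]+ [543.4,-47.5,0]-m*[1,1,0])[:2],100,-25)
```

```text
jaw [554.2  -1.4  79. ] [527.3 -59.5  79. ] [540.8 -30.4  79. ] 64.01185608392497 in tool [96.9 -0.  40.3]
rear ends in tool [79.5  0.1 40.3] 49.34774629390559
bearing [541.7 -47.8  15. ] pan corner [466.5  11.7  26. ]
t 13.8 tcp [452.9  10.4 119.3] gap 49.3 F 4.9 wf [ 0.8 -0.5 -1. ] ovh 22.0
translation [0.0096, 0.0143, 0.0193] rot [-0.0, 0.0, 0.0]
```

View pics/s3b.png

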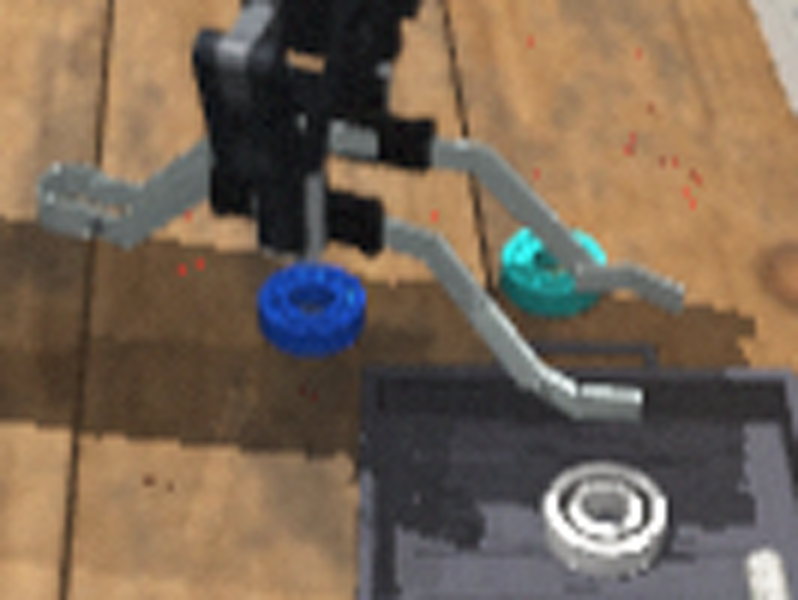

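The side view shows the tongs level, with the jaws at about (610,400) and (640,285), above and just short of the bearing at (605,510). I'll align and lower to just above it, then check.

```bash
python3 -m handwheel '[{"translation":[0.003,0.005,0],"rot":[0,0,0],"jaw":0.049},{"translation":[0.008,0.0145,0],"rot":[0,0,0],"jaw":0.049},{"translation":[0.008,0.0145,0.005],"rot":[0,0,0],"jaw":0.049},{"translation":[0.008,0.0145,0.012],"rot":[0,0,0],"jaw":0.049},{"translation":[0.008,0.0145,0.02],"rot":[0,0,0],"jaw":0.049},{"translation":[0.008,0.0145,0.028],"rot":[0,0,0],"jaw":0.049},{"translation":[0.008,0.0145,0.036],"rot":[0,0,0],"jaw":0.049},{"translation":[0.008,0.0145,0.042],"rot":[0,0,0],"jaw":0.049},{"translation":[0.008,0.0145,0.042],"rot":[0,0,0],"jaw":0.049},{"translation":[0.008,0.0145,0.042],"rot":[0,0,0],"jaw":0.049}]'
python3 - <<'E'
from h import *
import pickle
go(453.8,-6,56,-25)
c=ctrl.camera("wrist"); pickle.dump(c,open("w4.pkl","wb"))
s=ctrl.camera("side"); pickle.dump(s,open("s4.pkl","wb"))
a=cv2.resize(c["image"][0:75,156:356],(800,300),interpolation=cv2.INTER_CUBIC)
b=cv2.resize(s["image"][240:300,230:390],(800,300),interpolation=cv2.INTER_CUBIC)
cv2.imwrite("pics/c4.png",np.vstack([a,b])[:,:,::-1])
E
```

```text
t: 14.67
tcp_pos: [453.6, -5.9, 76.6]
eef_rot: [-0.0, 0.976, -0.216, -0.001]
wrist_force: [0.3, -0.0, -1.5]
finger_gap: 48.7
grasp_force: 4.9
t 14.7 tcp [453.6  -5.9  76.6] gap 48.7 F 4.9 wf [ 0.3 -0.  -1.5] ovh 22.0
translation [0.0002, -0.0, 0.0206] rot [0.0, 0.001, 0.0]
```

View pics/c4.png

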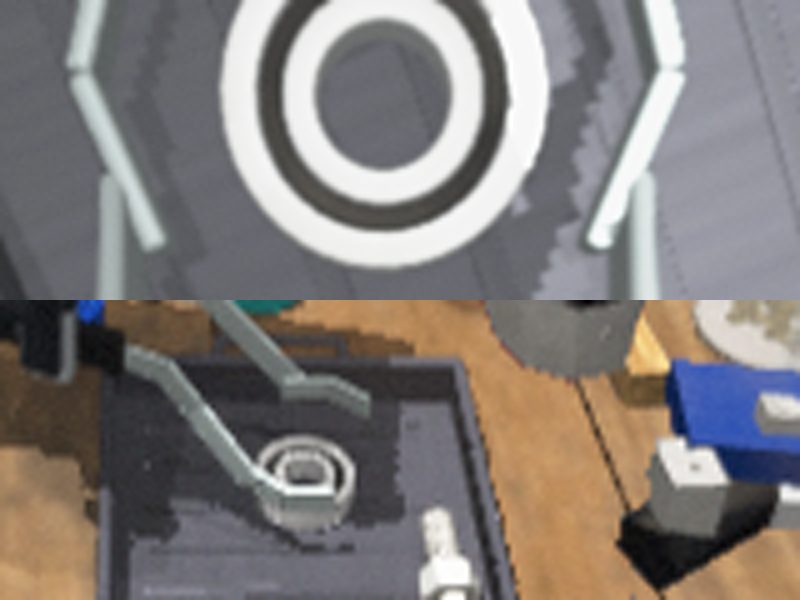

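The jaw vertices are at (75,73) and (677,73) in the crop, with the bearing at (384,95) nearly centred between them.

Run:
```python
from h import *
import pickle; c=pickle.load(open("w4.pkl","rb"))
W=lambda u,v,z: px2w(c,156+(u+.5)/4-.5,(v+.5)/4-.5,z)
s=ctrl.read_state(); r=rot(s["eef_rot"])
m=(W(75,73,36)+W(677,73,36))/2; b=W(384,95,15)
print(m,b,"jaw in tool",r.inv().apply(m-s["tcp_pos"]),"need",r.inv().apply(b-m))
```

```text
[541.3 -46.6  36. ] [542.2 -48.   15. ] jaw in tool [95.9 -0.  41.6] need [ 1.4  0.9 21. ]
```

```bash
python3 -m handwheel '[{"translation":[0.001,0.001,0],"rot":[0,0,0],"jaw":0.049},{"translation":[0.001,0.001,0.004],"rot":[0,0,0],"jaw":0.049},{"translation":[0.001,0.001,0.008],"rot":[0,0,0],"jaw":0.049},{"translation":[0.001,0.001,0.012],"rot":[0,0,0],"jaw":0.049},{"translation":[0.001,0.001,0.015],"rot":[0,0,0],"jaw":0.049},{"translation":[0.001,0.001,0.018],"rot":[0,0,0],"jaw":0.049},{"translation":[0.001,0.001,0.02],"rot":[0,0,0],"jaw":0.049},{"translation":[0.001,0.001,0.02],"rot":[0,0,0],"jaw":0.049},{"translation":[0.001,0.001,0.02],"rot":[0,0,0],"jaw":0.049},{"translation":[0.001,0.001,0.02],"rot":[0,0,0],"jaw":0.049}]'
```

```text
t: 15.6
tcp_pos: [454.6, -7.5, 57.4]
eef_rot: [-0.0, 0.976, -0.216, 0.0]
wrist_force: [0.0, 0.1, -1.0]
finger_gap: 49.5
grasp_force: 4.9
```

```bash
python3 -m handwheel '[{"translation":[0,0,0.001],"rot":[0,0,0],"jaw":0.047},{"translation":[0,0,0.001],"rot":[0,0,0],"jaw":0.045},{"translation":[0,0,0.001],"rot":[0,0,0],"jaw":0.043},{"translation":[0,0,0.001],"rot":[0,0,0],"jaw":0.041},{"translation":[0,0,0.001],"rot":[0,0,0],"jaw":0.039},{"translation":[0,0,0.001],"rot":[0,0,0],"jaw":0.037},{"translation":[0,0,0.001],"rot":[0,0,0],"jaw":0.034},{"translation":[0,0,0.001],"rot":[0,0,0],"jaw":0.03},{"translation":[0,0,0.001],"rot":[0,0,0],"jaw":0.03},{"translation":[0,0,0.001],"rot":[0,0,0],"jaw":0.03}]' 40
python3 -m handwheel '[{"translation":[0,0,0],"rot":[0,0,0],"jaw":0.03},{"translation":[0,0,0],"rot":[0,0,0],"jaw":0.03},{"translation":[0,0,0],"rot":[0,0,0],"jaw":0.03},{"translation":[0,0,0],"rot":[0,0,0],"jaw":0.03},{"translation":[0,0,0],"rot":[0,0,0],"jaw":0.03},{"translation":[0,0,-0.002],"rot":[0,0,0],"jaw":0.03},{"translation":[0,0,-0.005],"rot":[0,0,0],"jaw":0.03},{"translation":[0,0,-0.01],"rot":[0,0,0],"jaw":0.03},{"translation":[0,0,-0.015],"rot":[0,0,0],"jaw":0.03},{"translation":[0,0,-0.02],"rot":[0,0,0],"jaw":0.03}]'
```

```text
t: 16.43
tcp_pos: [454.5, -7.4, 56.4]
eef_rot: [-0.0, 0.976, -0.216, 0.0]
wrist_force: [-0.7, 1.5, -0.4]
finger_gap: 36.7
grasp_force: 41.9
t: 17.27
tcp_pos: [454.5, -7.5, 76.9]
eef_rot: [0.0, 0.976, -0.216, 0.0]
wrist_force: [0.2, -0.1, -2.8]
finger_gap: 36.4
grasp_force: 41.9
```

```bash
python3 -m handwheel '[{"translation":[0,0,-0.004],"rot":[0,0,0],"jaw":0.03},{"translation":[0,0,-0.012],"rot":[0,0,0],"jaw":0.03},{"translation":[0,0,-0.024],"rot":[0,0,0],"jaw":0.03},{"translation":[0,0,-0.04],"rot":[0,0,0],"jaw":0.03},{"translation":[0,0,-0.056],"rot":[0,0,0],"jaw":0.03},{"translation":[0,0,-0.072],"rot":[0,0,0],"jaw":0.03},{"translation":[0,0,-0.088],"rot":[0,0,0],"jaw":0.03},{"translation":[0,0,-0.104],"rot":[0,0,0],"jaw":0.03},{"translation":[0,0,-0.116],"rot":[0,0,0],"jaw":0.03},{"translation":[0,0,-0.124],"rot":[0,0,0],"jaw":0.03}]'
python3 -m handwheel '[{"translation":[0,0,-0.004],"rot":[0,0,0],"jaw":0.03},{"translation":[0,0,-0.006],"rot":[0,0,0],"jaw":0.03},{"translation":[0,0,-0.006],"rot":[0,0,0],"jaw":0.03},{"translation":[0,0,-0.006],"rot":[0,0,0],"jaw":0.03},{"translation":[0,0,-0.006],"rot":[0,0,0],"jaw":0.03},{"translation":[0,0,-0.006],"rot":[0,0,0],"jaw":0.03},{"translation":[0,0,-0.006],"rot":[0,0,0],"jaw":0.03},{"translation":[0,0,-0.006],"rot":[0,0,0],"jaw":0.03},{"translation":[0,0,-0.006],"rot":[0,0,0],"jaw":0.03},{"translation":[0,0,-0.006],"rot":[0,0,0],"jaw":0.03}]'
python3 - <<'E'
from h import *
import time
c=ctrl.camera("wrist"); s=ctrl.camera("side"); st=ctrl.read_state()
g=cv2.cvtColor(c["image"],cv2.COLOR_RGB2GRAY); z=st["tcp_pos"][2]-51.4
j=st["tcp_pos"]+rot(st["eef_rot"]).apply([97,0,0]); j[2]=z+11; print("jaw px",w2px(c,j),"z",j[2])
print(g[0:44:4,190:316:7])
# side: bearing in pan gone? compare brightness at its old place and at held place
b=np.array([542.4,-47.8,9])
for n,p in (("old spot",b),("held",[j[0],j[1],z+5])):
    u,v=w2px(s,p).astype(int); q=cv2.cvtColor(s["image"],cv2.COLOR_RGB2GRAY)[v-7:v+8:2,u-12:u+13:2]; print(n,u,v);print(q)
E
```

```text
t: 18.1
tcp_pos: [455.0, -7.6, 202.5]
eef_rot: [0.0, 0.976, -0.216, 0.001]
wrist_force: [-0.4, -0.7, -1.3]
finger_gap: 36.4
grasp_force: 41.9
t: 18.93
tcp_pos: [454.5, -7.5, 206.3]
eef_rot: [0.0, 0.976, -0.216, -0.0]
wrist_force: [-0.5, -0.8, -2.4]
finger_gap: 36.9
grasp_force: 41.9
jaw px [250.   17.2] z 165.9494887328292
[[ 88  87 180 219 146  52 221 206  96  97 197 221  61 123 244 236 126 129]
 [ 87  89 157 222  72 118 226  95  96  99  94 226 151  69 226 194 144 130]
 [ 87 105 118 225  54 210 208  87  91 132 113 192 216  64 225 147 213 132]
 [ 86 141 113 226  57 221 127  90  88 131 132 112 221  66 226 192 239 132]
 [ 82 163 111 227  57 220  99  89  87 134 136  99 222  64 231 228 239 131]
 [ 88 146 107 226  59 222  95  91  88 137 134 116 224  63 227 227 237 133]
 [ 87 141 114 226  61 222  97  84  89 131 126 126 224  60 228 201 238 134]
 [ 90  96 128 224  61 221 158  83  82 122 124 142 224  53 228 152 187 136]
 [ 88  87 173 223  64 176 226  87  78 123 125 221 201  52 227 218 132 131]
 [ 89  88 178 220 126  74 225 100  85 119 123 226  92  99 226 197 132 135]
 [ 89  90 167 216 221  67
[... 262 characters left out ...]
  50  54  58  53  57  60]
 [ 62  59  59  55  52  52  51  51  52  52  52  57  56]
 [ 56  61  61  52  59  94 109  86  61  58  53  51  56]
 [ 55  63  58  52  58  89  99 100  99 100  88  65  64]
 [ 62  61  60  52  59  98 108 110 113 108  99 101 103]]
held 295 216
[[131 143 145 199 147 141 147 148 149 178 164 155 134]
 [136 147 180  65 166 167 172 163 172 107 160 167 142]
 [141 172 122 112 154 129 133 128 116 188  73 199 121]
 [148 123 143  99 189 113 133 120 112 175  61 154 154]
 [123 132 178 139 122 166 180 175 192 139  90 181 123]
 [122 146 163 156 201 226 154 123 156 150 192 134 133]
 [121 128 158 220 229 177 227 242 233 126 117 118 144]
 [133  99 103 126 129 167 207 202 205 216 211 122 148]]
```

```bash
python3 -c "
from rig import ctrl
print(ctrl.finish_job())"
```

```text
the job is handed in; nothing more can be done
None
```

I handed the job in at about 19 s; no verdict came back. The spanner is let go on the bench clear of the pan, seen only partly in the picture and not checked close up for flatness. The tongs hold the small bearing about 15 cm above the bench; the final image values show its ring in the jaws and its old spot empty.

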